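# Free the top case from the case rack and lay it on the mat

### The job

Set the lidded jar that stands in front of the case rack aside on the bench, upright and out of the cases' way. Then hook the top case of the pile part-way out through the rack's open end, from under the strap, take hold of its freed end, lift it off the pile and lay it lid up on the grey mat, in the middle and lined up with the mat's length. Keep the case roughly level, do not drop it or let it touch the jar, leave the two cases beneath in the rack, and do not tip over the jar, the steel cup or the dish.

Things in the scene. Friction and masses are not known exactly. Their poses are not given: they have to be found in the camera images.
- rack: Fixed plywood trough holding three cases piled flat. Origin: centre of its underside, on the bench. x runs along the trough: open end at x = -95 mm (cases slide out to -x), rear wall at +96 mm. 65.5 mm wide inside, 79.5 mm outside, floor 8 mm thick. Side walls, from x = -92 mm back, are 99 mm high; the top case's lid is at 104 mm, so its sides cannot be gripped inside the rack.
- rack_strap (a point): Middle of the underside of the fixed metal strap that bridges the trough, 109 mm above the bench, over the rear end of the top case (rack x = +53 to +95 mm; its top is at 115 mm). The top case cannot be lifted out until it is slid at least 45 mm towards the open end.
- rack_exit (a point): Point on the bench in front of the rack's open end, on its centre line, 45 mm beyond the end (rack x = -140 mm).
- case_top: Topmost of three equal hard black cases, 190 mm long (x), 62 mm wide (y), 32 mm high, about 0.3 kg. Origin: centre of its underside; z up through the lid; x along the rack's x, front end at x = -95 mm. Slid more than about 90 mm out it tips off the pile.
- case_top_well (a point): Centre of the mouth, at lid height, of the square-edged finger well in the top case's lid: 50 mm (along x) by 42 mm (y), 18 mm deep with a grey felt floor, centred at case x = +15 mm. Its front edge is 85 mm from the case's front end.
- case_mid: Equal case under the top one; stays in the rack.
- case_low: Equal case at the bottom of the pile; stays in the rack.
- jar: Upright amber jar with a black screw lid, 54 mm in diameter, 118 mm high, 0.25 kg, standing on the bench just in front of the rack's open end. Origin: centre of its underside.
- mat: Fixed flat grey mat, 240 mm (x) by 140 mm (y), 5 mm thick. Origin: centre of its underside, on the bench.
- cup: Bystander: upright steel cup, 72 mm wide, 100 mm high, towards the far side. Origin: centre of its underside.
- dish: Bystander: flat glass dish, 84 mm wide, 22 mm high, on the bench between rack and mat. Origin: centre of its underside.
Mind the look-alikes: they are no part of the job. Leave any green or purple look-alike of the jar alone. Several things have the shape of the rack; the one meant has the colours described above.

How it is judged:
On the way, in this order (a step that is already met when the one before it is completed fails the run):
1. the jar stands upright on the bench, let go, its centre at least 80 mm from the point rack_exit (horizontal distance between jar and rack_exit above 0.08 m and angle between jar's own z axis and vertical below 0.1 rad and height (world z) of jar below 0.02 m and linear speed of jar below 0.03 m/s and contact force between jar and the fingers below 0.1 N), for 0.2 s.
2. the top case has been slid at least 40 mm out of the rack while still lying on the pile (x of case_top in the frame of rack below -0.04 m and z of case_top in the frame of rack between 0.066 and 0.078 m and angle between case_top's own z axis and vertical below 0.1 rad), for 0.1 s.
3. the top case is lifted clear of the pile in the fingers (contact force between case_top and the fingers above 1 N and contact force between case_top and case_mid below 0.01 N and z of case_top in the frame of rack above 0.085 m), for 0.1 s.
At the end, for the whole second after the job is handed in: Case flat, at rest, lid up on the mat: centre within 30 mm of the mat's centre along its length, 25 mm across, within 10 degrees of its length either way round. Jar upright, at rest on the bench, 80 mm or more from rack_exit. Lower cases within 20 mm of their start (x of case_top in the frame of mat between -0.03 and 0.03 m and y of case_top in the frame of mat between -0.025 and 0.025 m and angle between the x axis of case_top and the x axis of mat, either way round below 0.17 rad and angle between case_top's own z axis and vertical below 0.06 rad and height (world z) of case_top below 0.01 m and linear speed of each of case_top, jar below 0.02 m/s and angle between jar's own z axis and vertical below 0.1 rad and height (world z) of jar below 0.02 m and horizontal distance between jar and rack_exit above 0.08 m and distance of each of case_mid, case_low from where it was at the start of the episode below 0.02 m); the robot touches nothing.
It fails at once if the top case touches the jar (contact force between case_top and jar above 1 N).
It fails at once if the top case tilts by more than 35 degrees (angle between case_top's own z axis and vertical above 0.61 rad).
It fails at once if the top case falls free more than 20 mm above the bench (contact force between case_top and anything else below 0.001 N and height (world z) of case_top above 0.02 m and linear speed of case_top above 0.1 m/s).
It fails at once if a lower case is dragged more than 30 mm (distance of any of case_mid, case_low from where it was at the start of the episode above 0.03 m).
It fails at once if the jar or cup is knocked over or the dish tipped (angle between any of jar, cup, dish's own z axis and vertical above 0.6 rad).
It also fails if it takes over 72 s, if anything falls off the work surface, if the arm or the gripper's body presses on something with over 40 N, if the wrist force passes 120 N, or if a joint passes its speed limit or range.

### The arm

A 6-joint arm with a two-finger parallel gripper is mounted at the origin on the work surface. World frame = base frame: x ahead of the robot, y to its left, z up, the work surface at z = 0. Lengths are in m, angles in rad, forces in N, time in s.
With the tool pointing down it reaches from about 0.35 to 0.775 m from the base axis. Payload 5.5 kg.
Tool frame: the origin (TCP) lies on the centre line of the jaws, within the pads' length; the fingertips stand 11 mm ahead of it and the grasp point (between the pads) lies 8 mm behind it; z points along the fingers, y is the line along which they close (so a half turn about z gives the same grasp; the last joint's range is limited). The gripper opens to 85 mm and grips with 20 to 120 N. Pads are 22 mm wide; open, the fingers measure 114 mm over their backs; the gripper's body (76 mm by 85 mm) begins 54 mm behind the grasp point. The pads swing forward as they close: fully open they stand 13 mm farther back than shut.
Start: joints at [-1.356, 0.313, 0.046, 1.304, 0, 1.431], TCP at [0.2, -0.539, 0.242] pointing down, gripper open.
Joint ranges: [-2.76, 2.76], [-0.86, 1.69], [-1.03, 1.26], [-2.2, 2.34], [-1.47, 1.5], [-3.14, 3.14]. Speed limits (rad/s): [2.57, 2.57, 3.14, 3.14, 3.14, 3.14].

### API

Orientations are given as a unit quaternion [w, x, y, z].
In Python, from workcell import get_state, eyes, env gives the robot as it stands.
- The arm moves only by the shell command python3 -m inch 'ROWS' [OPENING] [FORCE]. ROWS is JSON, one flat list of numbers, 4 for each row, row after row: the shift along the tool's x, y, z in cm, then the turn about the tool's z in rad. A call has exactly 5 rows; each row shifts and turns the commanded pose from where the row before left it, along the tool's axes as they then stand; what a row does not reach is not made up. A row lasts 1/12 s, in which the tool goes at most 41.7 mm and 7.16 degrees, less where a joint would pass 70% of its speed; a pose out of reach is approached as far as the arm can. A call is refused whole if a number of a shift passes 4.17 or a number of a turn 0.125, either way. A call with a gripper value outside its range is refused whole. OPENING is the opening, from -1 (shut) to 1 (fully open), set as the call begins (- or left out, the last holds). The fingers move at their own pace and stop on an object; FORCE is the grip in N (left out, the last holds). Time passes only in rows, so rows that do not move let the fingers close, or fill a call up. It gives the time, the measured TCP pose, the force, the opening and the grip force at its end, in the units of the state.
- get_state(): the state, without advancing time (a new reading comes with each control period).
- eyes.read_camera(name): name is "scene" or "top" or "wrist"; returns the picture (384x512x3 uint8, red, green, blue); there is no depth.
- eyes.camera_info(name): a dict with "fovy" (degrees; the focal length in pixels is half the picture's height over the tangent of half this angle, whatever the lens; pixels are square), "cx", "cy" (the principal point, pixels), "xyz" and "orientation" of the camera in the world. Camera axes: x right, y down, z forward; pixel columns grow to the right and rows downward; lengths in m; the calibration is good to about 2 mm. The wrist camera is an equidistant fisheye: a pixel r from the principal point sees the ray r / f radians off the axis. A picture is of the moment at which its call begins: read the wrist's pose just before it. camera_info takes no time and is no camera call; for the wrist camera it gives the pose at the moment of the call.
- env.hand_in(): hands the job in; it is judged then, once.
The state is a dict: "clock": time; "joint_pos": joint angles; "qvel": joint speeds; "tau": joint torques, N m; "tcp_pos": TCP position; "orientation": TCP orientation; "wrist_force": force on the tool from outside, world axes, zero at the start; "ft_torque": the same for the moment, N m; "finger_gap": finger opening in m; "grip_force": force on a finger pad.
Only numpy, scipy, OpenCV 4.12 (cv2) and the standard library are available. Lean on these libraries where they do the work, as an engineer would, in place of code of your own. Each camera call takes 0.05 s, during which the arm holds its last target. There are 200 camera calls.

## Working session

There is one attempt and no reset: what is moved stays moved. The work goes in short steps, Python scripts to look and compute and a shell command to move; the robot and the scene stay as the last step left them, time stands still between calls to the robot, and variables do not carry over. Pictures are saved under pics/ and viewed, at most 10 in all, crops included, and the job is handed in when it is done.

```bash
mkdir -p pics; ls; python3 - <<'E'
from workcell import get_state, eyes, env
import cv2
s=get_state(); print({k:s[k] for k in('clock','tcp_pos','orientation','finger_gap')})
for n in("scene","top"):
    print(n,eyes.camera_info(n)); cv2.imwrite(f'pics/{n}0.png',cv2.resize(eyes.read_camera(n)[:,:,::-1],(800,600),interpolation=cv2.INTER_CUBIC))
E
```

```text
pics
{'clock': 0.0, 'tcp_pos': array([ 0.19962264, -0.53867947,  0.24139727]), 'orientation': array([-9.37864154e-04,  9.84306854e-01,  1.76462844e-01, -4.23895600e-05]), 'finger_gap': 0.08541599523232436}
scene {'fovy': 54.75395871462403, 'cx': 254.14785174795784, 'cy': 193.39686024554143, 'xyz': array([ 1.11269454, -0.46082108,  1.00528185]), 'orientation': array([-0.30780639,  0.86716238,  0.36630664, -0.13821749])}
top {'fovy': 57.65737111289165, 'cx': 255.70737672929786, 'cy': 197.75129289938926, 'xyz': array([0.45657026, 0.05987577, 1.13261949]), 'orientation': array([ 0.02510973, -0.70388976,  0.70836628, -0.04610768])}
```

View pics/top0.png

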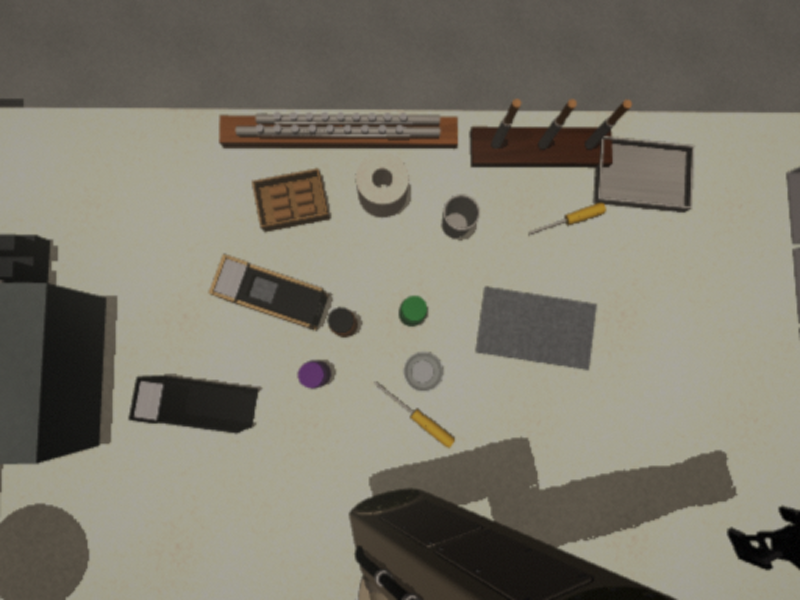

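View pics/scene0.png

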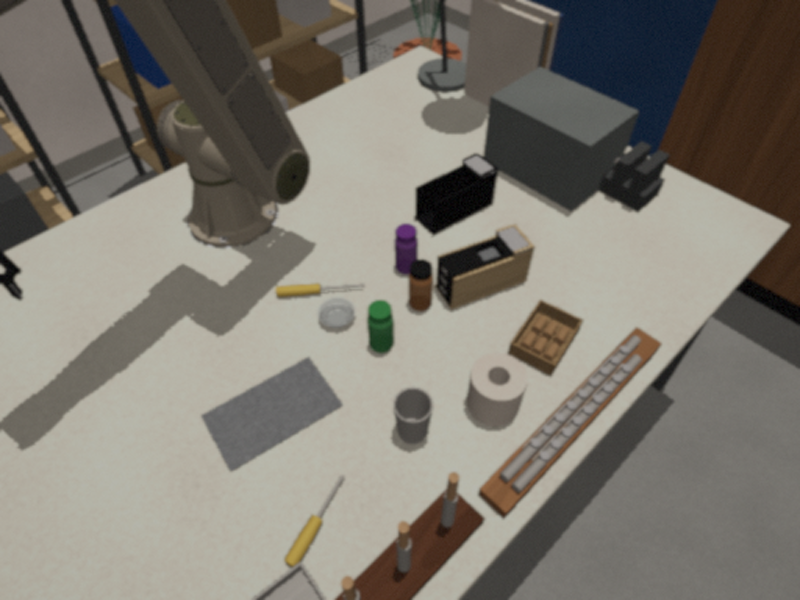

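The top view shows the rack spanning (212–328, 255–328) with the well at (264,290). The jar lid is at (343,322), the mat's corners at (486,287), (596,302), (588,369) and (476,352), and the dish at (423,371). The scene view confirms the amber jar at the open end.

```bash
cat > h.py <<'E'
import numpy as np
from workcell import get_state, eyes, env
from scipy.spatial.transform import Rotation as R
def rot(q): return R.from_quat([q[1],q[2],q[3],q[0]])
def world(name,px,z,ci=None,k=1.0):
    """pixel(s) (in picture enlarged k) -> world points at height z"""
    ci=ci or eyes.camera_info(name); px=np.atleast_2d(px)/k
    f=192/np.tan(np.radians(ci['fovy'])/2)
    d=(px-[ci['cx'],ci['cy']])/f
    if name=='wrist':
        r=np.linalg.norm(d,axis=1,keepdims=True)+1e-9
        v=np.c_[d/r*np.sin(r),np.cos(r)]
    else: v=np.c_[d,np.ones(len(d))]
    v=rot(ci['orientation']).apply(v); p=np.array(ci['xyz'])
    return p+v*((z-p[2])/v[:,2])[:,None]
def totool(p):
    s=get_state(); return rot(s['orientation']).inv().apply(np.array(p)-s['tcp_pos'])*100
E
python3 - <<'E'
from h import *
np.set_printoptions(precision=4,suppress=True)
k=1.5625
print('jar',world('top',(343,322),.118,k=k))
print('well',world('top',(264,290),.104,k=k))
print('front corners',world('top',[(328,291),(318,328)],.099,k=k),'rear',world('top',[(222,255),(211,294)],.099,k=k))
m=world('top',[(486,287),(596,302),(588,369),(476,352)],.005,k=k);print('mat',m,m.mean(0))
a=(m[0]+m[3])/2-(m[1]+m[2])/2;print('mat ang',np.degrees(np.arctan2(a[1],a[0])))
print('dish',world('top',(423,371),.02,k=k),'cup',world('top',(460,205),.1,k=k),'green',world('top',(414,310),.118,k=k),'purple',world('top',(313,374),.118,k=k))
s=get_state();print(rot(s['orientation']).as_matrix(),eyes.camera_info('wrist'))
E
```

```text
jar [[0.5352 0.1348 0.118 ]]
well [[0.5978 0.2849 0.104 ]]
front corners [[0.5961 0.1649 0.099 ]
 [0.5256 0.1833 0.099 ]] rear [[0.6662 0.3668 0.099 ]
 [0.5913 0.3855 0.099 ]]
mat [[ 0.616  -0.156   0.005 ]
 [ 0.5833 -0.388   0.005 ]
 [ 0.4432 -0.365   0.005 ]
 [ 0.4801 -0.1319  0.005 ]] [ 0.5307 -0.2602  0.005 ]
mat ang 81.48600672880423
dish [[ 0.4421 -0.0203  0.02  ]] cup [[ 0.764  -0.0907  0.1   ]] green [[0.557  0.0022 0.118 ]] purple [[0.4396 0.1896 0.118 ]]
[[ 0.9377  0.3474 -0.0004]
 [ 0.3474 -0.9377  0.0016]
 [ 0.0002 -0.0016 -1.    ]] {'fovy': 65.70646984690485, 'cx': 256.6697240959387, 'cy': 194.22083760859582, 'xyz': array([ 0.2694, -0.5134,  0.3744]), 'orientation': array([ 0.1183,  0.8122, -0.5651, -0.0839])}
```

```bash
T='python3 -m inch'
python3 -m inch '[0,0,0,-0.12,0,0,0,-0.12,0,0,0,-0.12,0,0,0,-0.12,0,0,0,-0.12]' 1 60 &&
python3 -m inch '[0,0,0,-0.12,0,0,0,-0.12,0,0,0,-0.05,3,0.5,0,0,3.5,0.5,0,0]' &&
python3 -m inch '[3.7,0.5,0,0,3.7,0.5,0,0,3.7,0.5,0,0,3.7,0.5,0,0,3.7,0.5,0,0]' &&
python3 -m inch '[3.7,0.5,0,0,3.7,0.5,0,0,3.7,0.5,0,0,3.7,0.5,0,0,3.7,0.5,0,0]' &&
python3 -m inch '[3.7,0.5,0,0,3.7,0.5,0,0,3.7,0.5,0,0,3.7,0.5,0,0,3.7,0.5,0,0]' &&
python3 -m inch '[3.7,0.5,0,0,3.7,0.5,0,0,3,0.5,0,0,2,0.3,0,0,0,0,0,0]' && python3 - <<'E'
from h import *; import cv2
np.set_printoptions(precision=4,suppress=True)
s=get_state();print(s['clock'],s['tcp_pos'],s['joint_pos'],rot(s['orientation']).as_matrix())
ci=eyes.camera_info('wrist');print(ci)
import pickle;pickle.dump(ci,open('w1.pkl','wb'))
cv2.imwrite('pics/w1.png',cv2.resize(eyes.read_camera('wrist')[:,:,::-1],(800,600),interpolation=cv2.INTER_CUBIC))
E
```

```text
clock: 0.52
tcp_pos: [0.1997, -0.5389, 0.2418]
orientation: [-0.001, 0.887, 0.462, 0.0]
wrist_force: [-0.5, 0.2, 0.6]
finger_gap: 0.0852
grip_force: 0.0
clock: 0.93
tcp_pos: [0.2295, -0.4816, 0.2411]
orientation: [-0.0, 0.813, 0.582, 0.0]
wrist_force: [0.5, 0.9, 0.3]
finger_gap: 0.085
grip_force: 0.0
clock: 1.35
tcp_pos: [0.3132, -0.3117, 0.2419]
orientation: [-0.0, 0.813, 0.583, 0.0]
wrist_force: [1.1, 0.1, 0.1]
finger_gap: 0.0855
grip_force: 0.0
clock: 1.77
tcp_pos: [0.3961, -0.1445, 0.2422]
orientation: [-0.0, 0.813, 0.583, -0.0]
wrist_force: [-0.1, -0.4, 0.2]
finger_gap: 0.0855
grip_force: 0.0
clock: 2.18
tcp_pos: [0.479, 0.0229, 0.2421]
orientation: [-0.0, 0.812, 0.583, -0.0]
wrist_force: [1.2, -0.7, -0.1]
finger_gap: 0.0859
grip_force: 0.0
clock: 2.6
tcp_pos: [0.5367, 0.1359, 0.2413]
orientation: [-0.0, 0.811, 0.585, 0.0]
wrist_force: [-0.2, -0.7, 0.4]
finger_gap: 0.0857
grip_force: 0.0
2.6 [0.5367 0.1359 0.2413] [ 0.1026  0.2719 -0.0128  1.2863  0.0009  1.9952] [[ 0.3163  0.9487 -0.0003]
 [ 0.9487 -0.3163  0.0009]
 [ 0.0007 -0.0006 -1.    ]]
{'fovy': 65.70646984690485, 'cx': 256.6697240959387, 'cy': 194.22083760859582, 'xyz': array([0.561 , 0.2054, 0.3742]), 'orientation': array([ 0.1425,  0.9767, -0.1585, -0.0237])}
```

View pics/w1.png

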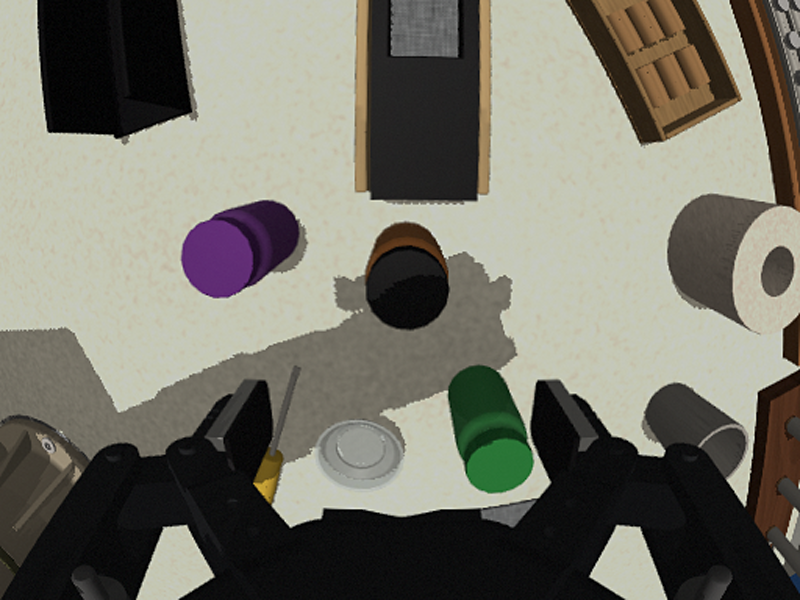

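The close view shows the jar lid centred at (407,288), the case's front edge from (372,199) to (477,200), and the well's front edge from (390,56) to (460,58).

```bash
python3 - <<'E'
from h import *; import pickle
np.set_printoptions(precision=4,suppress=True)
ci=pickle.load(open('w1.pkl','rb'));k=1.5625
W=lambda p,z:world('wrist',p,z,ci,k)
j=W((407,288),.118);print('jar',j,'tool',totool(j))
f=W([(372,199),(477,200)],.104);w=W([(390,56),(460,58)],.104);fm=f.mean(0);wm=w.mean(0)
print('front',f,fm,totool(fm),'well',w,wm,totool(wm))
d=wm-fm;print('axis',np.degrees(np.arctan2(d[1],d[0])),np.linalg.norm(d))
for q in (f,w): e=q[1]-q[0];print(np.degrees(np.arctan2(e[1],e[0])),np.linalg.norm(e))
print('purple',totool(W((218,258),.118)),'green',totool(W((500,465),.118)),'tape',totool(W((778,271),.1)))
E
```

```text
jar [[0.5427 0.1406 0.118 ]] tool [[ 0.8307  0.4704 12.3304]]
front [[0.5392 0.1942 0.104 ]
 [0.5972 0.1747 0.104 ]] [0.5682 0.1844 0.104 ] [ 5.7972  1.5006 13.726 ] well [[0.5759 0.271  0.104 ]
 [0.6139 0.2578 0.104 ]] [0.5949 0.2644 0.104 ] [14.2252  1.4964 13.7206]
axis 71.53622912228623 0.08428075083514415
-18.55660848767206 0.06109347201556498
-19.156239679141915 0.04015709770420899
purple [[  2.7034 -10.6955  12.3424]] green [[-11.6246   6.9173  12.3309]] tape [[ 2.0495 29.5113 14.0955]]
```

```bash
python3 -m inch '[0.8,0.5,1,0,0,0,3,0,0,0,3.5,0,0,0,3.5,0,0,0,3,0]' &&
python3 -m inch '[0,0,2,0,0,0,0.6,0,0,0,0,0,0,0,0,0,0,0,0,0]' -1 40 &&
python3 -m inch '[0,0,0,0,0,0,0,0,0,0,0,0,0,0,0,0,0,0,0,0]' &&
python3 -m inch '[0,0,0,0,0,0,0,0,0,0,0,0,0,0,0,0,0,0,0,0]'
```

```text
clock: 3.07
tcp_pos: [0.5418, 0.1374, 0.0997]
orientation: [-0.0, 0.813, 0.582, -0.001]
wrist_force: [0.7, 0.1, 0.0]
finger_gap: 0.0852
grip_force: 0.0
clock: 3.48
tcp_pos: [0.5439, 0.1383, 0.0775]
orientation: [0.001, 0.813, 0.583, 0.001]
wrist_force: [0.8, -0.2, -2.4]
finger_gap: 0.0523
grip_force: 44.7
clock: 3.9
tcp_pos: [0.5431, 0.1386, 0.0766]
orientation: [0.0, 0.812, 0.583, 0.0]
wrist_force: [0.9, 0.5, -2.3]
finger_gap: 0.0522
grip_force: 44.7
clock: 4.32
tcp_pos: [0.5429, 0.1386, 0.0762]
orientation: [0.0, 0.812, 0.583, -0.0]
wrist_force: [-0.1, -0.1, -2.9]
finger_gap: 0.052
grip_force: 44.7
```

```bash
python3 -m inch '[0,0,-0.7,0,0,0,-1.2,0,0,1.5,-0.6,0,0,2.5,0,0,0,2.5,0,0]' &&
python3 -m inch '[0,2.5,0,0,0,2.5,0,0,0,1.5,0,0,0,0,0,0,0,0,0.5,0]' &&
python3 -m inch '[0,0,0.8,0,0,0,0.6,0,0,0,0.4,0,0,0,0.2,0,0,0,0,0]' 
```

```text
clock: 4.73
tcp_pos: [0.6053, 0.1179, 0.1028]
orientation: [0.0, 0.812, 0.583, 0.001]
wrist_force: [1.2, 0.2, -2.6]
finger_gap: 0.0525
grip_force: 44.7
clock: 5.15
tcp_pos: [0.6671, 0.0965, 0.0971]
orientation: [0.0, 0.813, 0.583, 0.001]
wrist_force: [0.0, -0.3, -2.0]
finger_gap: 0.0524
grip_force: 44.7
clock: 5.57
tcp_pos: [0.665, 0.0973, 0.0754]
orientation: [-0.0, 0.812, 0.583, -0.001]
wrist_force: [0.7, -0.1, -2.8]
finger_gap: 0.0522
grip_force: 44.7
```

```bash
python3 -m inch '[0,0,0.1,0,0,0,0,0,0,0,0,0,0,0,0,0,0,0,0,0]' &&
python3 -m inch '[0,0,0,0,0,0,0,0,0,0,0,0,0,0,0,0,0,0,0,0]' 1 &&
python3 -m inch '[0,0,0,0,0,0,0,0,0,0,0,0,0,0,-3,0,0,0,-4,0]' &&
python3 -m inch '[0,0,-4,0,0,0,-3,0,0,0,0,0,0,0,0,0,0,0,0,0]' -1 && python3 - <<'E'
from h import *; import cv2,pickle
np.set_printoptions(precision=4,suppress=True)
cv2.imwrite('pics/top2.png',cv2.resize(eyes.read_camera('top')[:,:,::-1][120:270,110:310],(800,600),interpolation=cv2.INTER_CUBIC))
w=np.array([.5949+.025*.319,.2644+.025*.948,.104])
print(get_state()['joint_pos'],'to well centre',totool(w))
E
```

```text
clock: 5.98
tcp_pos: [0.6662, 0.0969, 0.0756]
orientation: [0.0, 0.812, 0.583, 0.0]
wrist_force: [1.2, -0.6, -1.8]
finger_gap: 0.0524
grip_force: 44.7
clock: 6.4
tcp_pos: [0.6663, 0.0969, 0.0756]
orientation: [0.0, 0.812, 0.583, 0.0]
wrist_force: [0.3, -0.1, -0.0]
finger_gap: 0.0855
grip_force: 0.0
clock: 6.82
tcp_pos: [0.6628, 0.0968, 0.1413]
orientation: [-0.003, 0.812, 0.583, -0.004]
wrist_force: [1.2, -0.0, 0.4]
finger_gap: 0.0854
grip_force: 0.0
clock: 7.23
tcp_pos: [0.6659, 0.0969, 0.2148]
orientation: [-0.0, 0.812, 0.583, -0.0]
wrist_force: [0.3, -0.3, 0.1]
finger_gap: 0.0259
grip_force: 0.0
[ 0.0254  0.5191  0.2874  1.3414 -0.0001  1.9222] to well centre [ 16.1202 -12.0143  10.9899]
```

View pics/top2.png

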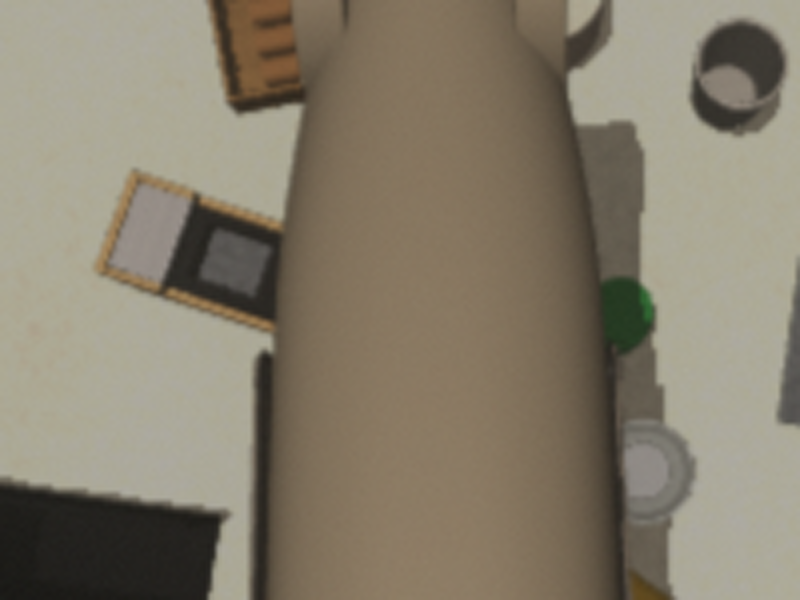

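```bash
python3 -m inch '[3,-2.3,0,0,3,-2.3,0,0,3,-2.3,0,0,3,-2.3,0,0,2.5,-1.8,0,0]' &&
python3 -m inch '[1.6,-1,0,0,0,0,2,0,0,0,3,0,0,0,2,0,0,0,0,0]' && python3 - <<'E'
from h import *; import cv2,pickle
np.set_printoptions(precision=4,suppress=True)
s=get_state();print(s['joint_pos'],s['finger_gap'])
ci=eyes.camera_info('wrist');pickle.dump(ci,open('w2.pkl','wb'))
cv2.imwrite('pics/w2.png',cv2.resize(eyes.read_camera('wrist')[:,:,::-1],(800,600),interpolation=cv2.INTER_CUBIC))
w=np.array([.5949+.025*.319,.2644+.025*.948,.104])
print('to well centre',totool(w))
E
```

```text
clock: 7.7
tcp_pos: [0.606, 0.2714, 0.2129]
orientation: [-0.001, 0.812, 0.583, -0.002]
wrist_force: [0.5, 0.3, -0.2]
finger_gap: -0.0002
grip_force: 0.0
clock: 8.12
tcp_pos: [0.5996, 0.2868, 0.1378]
orientation: [-0.002, 0.812, 0.583, -0.006]
wrist_force: [-1.8, -0.2, -0.1]
finger_gap: -0.0002
grip_force: 0.0
[ 0.3256  0.5407  0.1356  1.1782 -0.0001  2.2218] -0.00021523803396083938
to well centre [0.1867 0.1828 3.6592]
```

View pics/w2.png

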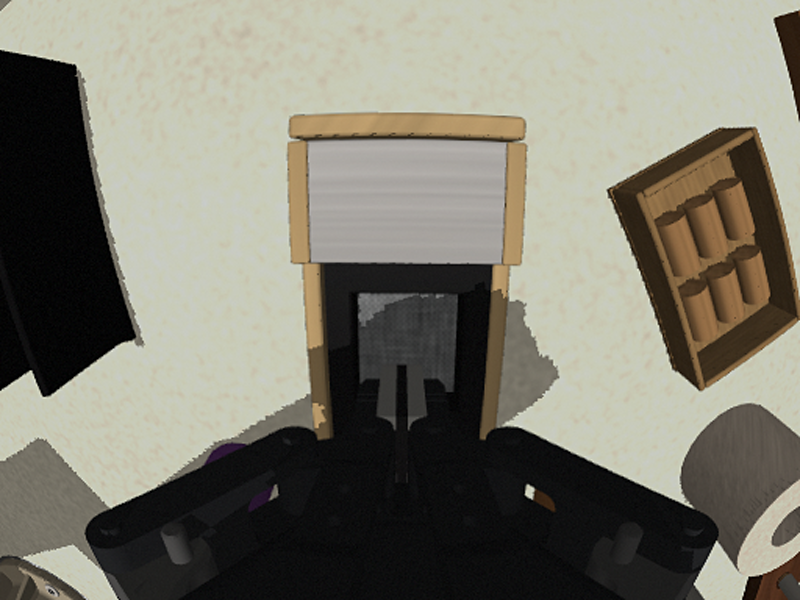

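The closed fingers (around 403,370) sit over the well, whose rear edge runs (358–458, 293), and they are centred on it to about 2 mm. Going in.

```bash
python3 -m inch '[0.1,0.2,1,0,0,0,1,0,0,0,0.7,0,0,0,0.4,0,0,0,0,0]' &&
python3 -m inch '[0,0,0.2,0,0,0,0.1,0,0,0,0.1,0,0,0,0,0,0,0,0,0]' 
```

```text
clock: 8.58
tcp_pos: [0.6057, 0.2878, 0.1132]
orientation: [-0.0, 0.813, 0.583, -0.001]
wrist_force: [0.0, 0.5, 0.2]
finger_gap: -0.0
grip_force: 0.0
clock: 9.0
tcp_pos: [0.6063, 0.2882, 0.1105]
orientation: [0.0, 0.812, 0.583, 0.0]
wrist_force: [-0.5, -0.4, 0.4]
finger_gap: 0.0002
grip_force: 0.0
```

```bash
python3 -m inch '[0,0,0.3,0,0,0,0.3,0,0,0,0.1,0,-0.5,0,0,0,-0.5,0,0,0]' &&
python3 -m inch '[-0.3,0,0,0,-0.3,0,0,0,-0.3,0,0,0,-0.3,0,0,0,-0.3,0,0,0]' &&
python3 -m inch '[-0.4,0,0,0,-0.4,0,0,0,-0.4,0,0,0,-0.4,0,0,0,-0.4,0,0,0]'
```

```text
clock: 9.42
tcp_pos: [0.6026, 0.2785, 0.1029]
orientation: [0.0, 0.812, 0.583, -0.0]
wrist_force: [-0.8, -0.5, 0.3]
finger_gap: 0.0001
grip_force: 0.0
clock: 9.83
tcp_pos: [0.5982, 0.2644, 0.1034]
orientation: [-0.0, 0.812, 0.583, 0.0]
wrist_force: [-0.5, 0.9, -0.2]
finger_gap: 0.0
grip_force: 0.7
clock: 10.25
tcp_pos: [0.5917, 0.2452, 0.1034]
orientation: [0.0, 0.812, 0.583, 0.0]
wrist_force: [-0.0, 1.4, 0.2]
finger_gap: 0.0001
grip_force: 0.8
```

```bash
python3 -m inch '[-0.5,0,0,0,-0.5,0,0,0,-0.5,0,0,0,-0.5,0,0,0,-0.5,0,0,0]' &&
python3 -m inch '[-0.4,0,0,0,-0.3,0,0,0,-0.2,0,0,0,0,0,0,0,0,0,0,0]' && python3 - <<'E'
from h import *; import cv2,pickle
ci=eyes.camera_info('wrist');pickle.dump(ci,open('w3.pkl','wb'))
cv2.imwrite('pics/w3.png',cv2.resize(eyes.read_camera('wrist')[:,:,::-1],(800,600),interpolation=cv2.INTER_CUBIC))
E
```

```text
clock: 10.67
tcp_pos: [0.5836, 0.2214, 0.1034]
orientation: [0.0, 0.812, 0.583, 0.0]
wrist_force: [0.6, 2.1, 0.8]
finger_gap: 0.0001
grip_force: 1.0
clock: 11.08
tcp_pos: [0.5806, 0.2129, 0.1031]
orientation: [0.0, 0.813, 0.583, -0.001]
wrist_force: [-0.2, 0.3, 0.2]
finger_gap: -0.0
grip_force: 0.0
```

View pics/w3.png

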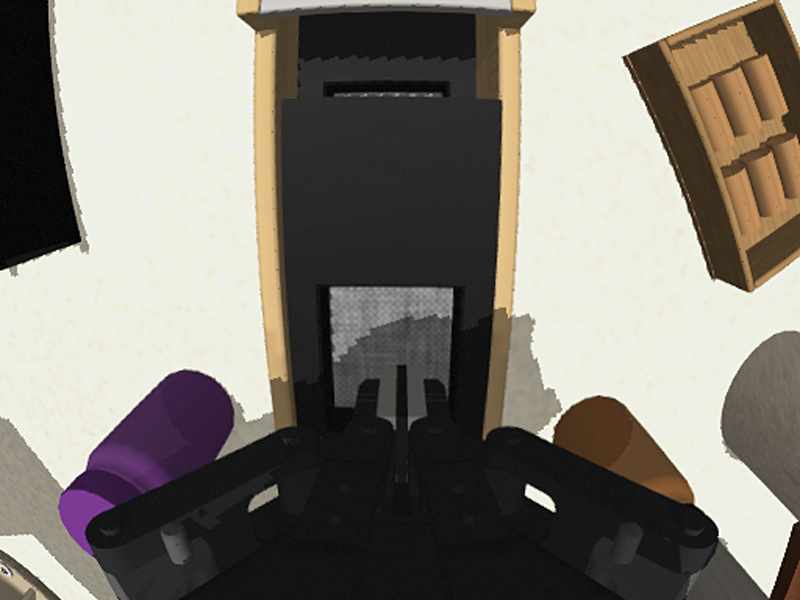

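The case has slid out. Its rear edge is at row 100 (283–502), the strap's front edge is at about row 10, and the jar stands upright to the right.

```bash
python3 - <<'E'
from h import *; import pickle
np.set_printoptions(precision=4,suppress=True)
ci=pickle.load(open('w3.pkl','rb'));k=1.5625
u=np.array([.319,.948,0]);c0=np.array([.5682,.1844,.104])+.095*u
for n,p in(('rear',[(283,100),(502,100)]),('wellrear',[(318,287),(465,287)])):
    q=world('wrist',p,.104,ci,k);m=q.mean(0);print(n,m,'rack x',(m-c0)@u,totool(m), np.degrees(np.arctan2(*(q[1]-q[0])[[1,0]])))
print('tcp rack x',(get_state()['tcp_pos']-c0)@u)
E
```

```text
rear [0.6093 0.3027 0.104 ] rack x 0.03022057499885509 [ 9.4211 -0.1504 -0.1108] -19.026749038250383
wellrear [0.5913 0.2507 0.104 ] rack x -0.024817603208071273 [ 3.9185 -0.1878 -0.1048] -18.718833615311233
tcp rack x -0.06401565031031438
```

```bash
python3 -m inch '[-0.4,0,0,0,-0.4,0,0,0,-0.3,0,0,0,-0.2,0,0,0,0,0,0,0]' &&
python3 -m inch '[0,0,0,0,0.4,0,0,0,0,0,-1,0,0,0,-2,0,0,0,-3,0]' &&
python3 -m inch '[0,0,-1,0,0,0,0,0,0,0,0,0,0,0,0,0,0,0,0,0]' 1 80 && python3 - <<'E'
from h import *; import cv2,pickle
np.set_printoptions(precision=4,suppress=True)
ci=eyes.camera_info('wrist');pickle.dump(ci,open('w4.pkl','wb'))
cv2.imwrite('pics/w4.png',cv2.resize(eyes.read_camera('wrist')[:,:,::-1],(800,600),interpolation=cv2.INTER_CUBIC))
u=np.array([.319,.948,0]);c0=np.array([.5682,.1844,.104])+.095*u
p=c0-.113*u;p[2]=.080;print(totool(p))
E
```

```text
clock: 11.55
tcp_pos: [0.5764, 0.2004, 0.1032]
orientation: [0.0, 0.813, 0.583, -0.0]
wrist_force: [-0.5, 0.5, -0.8]
finger_gap: -0.0
grip_force: 0.0
clock: 11.97
tcp_pos: [0.5762, 0.2047, 0.1618]
orientation: [-0.001, 0.812, 0.583, -0.002]
wrist_force: [0.5, -0.4, -1.2]
finger_gap: 0.0003
grip_force: 0.0
clock: 12.38
tcp_pos: [0.577, 0.2046, 0.1716]
orientation: [-0.0, 0.812, 0.583, -0.001]
wrist_force: [0.2, -0.1, -0.5]
finger_gap: 0.0606
grip_force: 0.0
[-3.9832 -0.1621  9.1665]
```

View pics/w4.png

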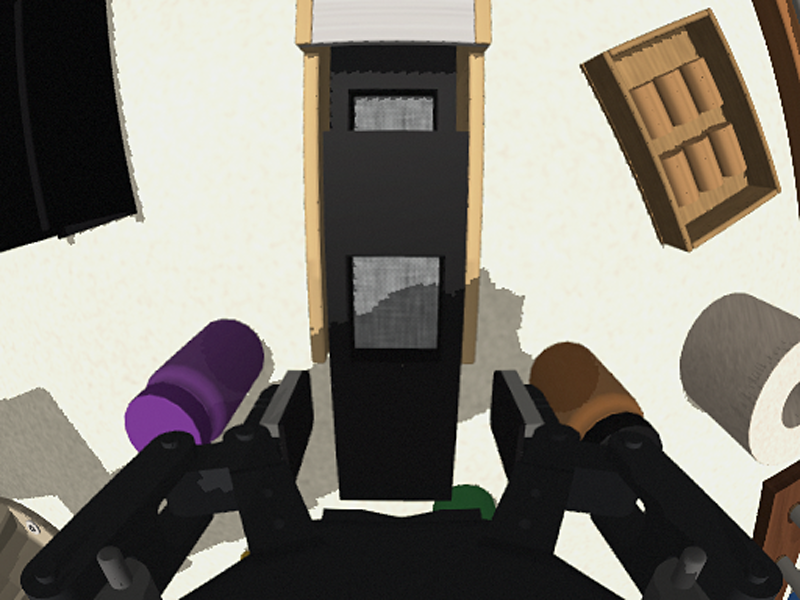

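Case now further out: rear edge (324–468, 132), front edge (340–452, 499). The fingers are open on either side and the jar is clear.

```bash
python3 - <<'E'
from h import *; import pickle
np.set_printoptions(precision=4,suppress=True)
ci=pickle.load(open('w4.pkl','rb'));k=1.5625
u=np.array([.319,.948,0]);c0=np.array([.5682,.1844,.104])+.095*u
for n,p in(('rear',[(324,132),(468,132)]),('front',[(340,499),(452,499)]),('wall',[(320,361),(470,361)])):
    q=world('wrist',p,.104 if n!='wall' else .099,ci,k);m=q.mean(0);print(n,m,'rack x',(m-c0)@u,totool(m))
E
```

```text
rear [0.6044 0.2903 0.104 ] rack x 0.016862951924480934 [ 9.0017 -0.133   6.7462]
front [0.5429 0.1105 0.104 ] rack x -0.17321663805582646 [-10.002   -0.1999   6.776 ]
wall [0.5693 0.1891 0.099 ] rack x -0.09019734328526281 [-1.7012 -0.2154  7.2631]
```

```bash
python3 -m inch '[-2,-0.1,0,0,-2,-0.1,0,0,0,0,0,0,0,0,1,0,0,0,2,0]' &&
python3 -m inch '[0,0,2,0,0,0,1.8,0,0,0,1.3,0,0,0,0.7,0,0,0,0.3,0]' &&
python3 -m inch '[0,0,0,0,0,0,0,0,0,0,0,0,0,0,0,0,0,0,0,0]' -1 80 &&
python3 -m inch '[0,0,0,0,0,0,0,0,0,0,0,0,0,0,0,0,0,0,0,0]'
```

```text
clock: 12.85
tcp_pos: [0.5651, 0.168, 0.1444]
orientation: [0.001, 0.813, 0.583, 0.002]
wrist_force: [0.1, 0.9, 0.5]
finger_gap: 0.0854
grip_force: 0.0
clock: 13.27
tcp_pos: [0.5621, 0.1679, 0.0799]
orientation: [-0.001, 0.812, 0.583, -0.001]
wrist_force: [-0.2, 0.2, -0.6]
finger_gap: 0.0855
grip_force: 0.0
clock: 13.68
tcp_pos: [0.562, 0.168, 0.0832]
orientation: [-0.001, 0.812, 0.583, -0.001]
wrist_force: [-5.7, 1.1, 3.0]
finger_gap: 0.0604
grip_force: 87.4
clock: 14.1
tcp_pos: [0.562, 0.168, 0.0832]
orientation: [-0.001, 0.812, 0.583, -0.0]
wrist_force: [-4.5, 1.4, 3.2]
finger_gap: 0.0607
grip_force: 87.4
```

```bash
python3 -m inch '[0,0,-0.2,0,0,0,-0.3,0,0,0,-0.4,0,0,0,-0.4,0,0,0,-0.4,0]' &&
python3 -m inch '[0,0,-0.5,0,0,0,-0.6,0,0,0,-0.7,0,0,0,-0.8,0,0,0,-0.8,0]' &&
python3 -m inch '[0,0,-0.8,0,0,0,-0.8,0,0,0,-0.6,0,0,0,-0.3,0,0,0,0,0]' && python3 - <<'E'
from h import *; import cv2
cv2.imwrite('pics/s5.png',cv2.resize(eyes.read_camera('scene')[:,:,::-1][100:250,180:380],(800,600),interpolation=cv2.INTER_CUBIC))
E
```

```text
clock: 14.52
tcp_pos: [0.562, 0.1676, 0.0989]
orientation: [-0.001, 0.812, 0.583, -0.001]
wrist_force: [-5.2, 1.8, -6.0]
finger_gap: 0.061
grip_force: 87.5
clock: 14.93
tcp_pos: [0.5651, 0.1674, 0.1352]
orientation: [0.001, 0.813, 0.583, 0.002]
wrist_force: [0.1, -0.9, -2.0]
finger_gap: 0.0607
grip_force: 87.6
clock: 15.35
tcp_pos: [0.5639, 0.1676, 0.1594]
orientation: [0.0, 0.812, 0.583, 0.001]
wrist_force: [0.8, 0.9, -2.5]
finger_gap: 0.061
grip_force: 87.6
```

View pics/s5.png

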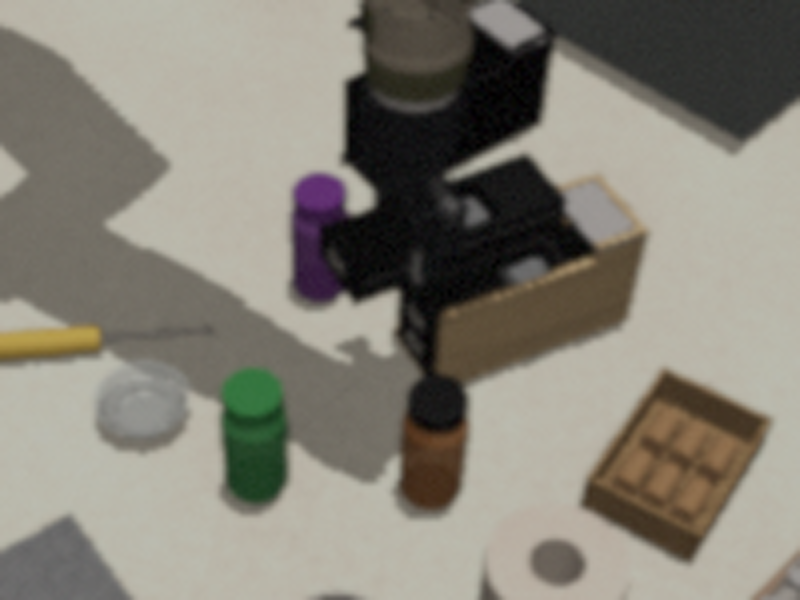

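The case is held level and clear of the pile, and both jars and the dish are standing. Carrying it over.

```bash
python3 -m inch '[0,0,-1,0,-0.5,0.1,-1,0,-1,0.25,-0.5,0,-1.5,0.4,0,0,-2,0.5,0,0]' &&
python3 -m inch '[-2.3,0.56,0,0,-2.3,0.56,0,0,-2.3,0.56,0,0,-2.3,0.56,0,0,-2.3,0.56,0,0]' &&
python3 -m inch '[-2.3,0.56,0,0,-2.3,0.56,0,0,-2.3,0.56,0,0,-2.3,0.56,0,0,-2.3,0.56,0,0]' &&
python3 -m inch '[-2.3,0.56,0,0,-2.3,0.56,0,0,-2.3,0.56,0,0,-2.3,0.56,0,0,-2.3,0.56,0,0]' &&
python3 -m inch '[-2,0.45,0,0,-1.5,0.35,0,0,-1.1,0.3,0,0,-0.7,0.15,0,0,-0.3,0.1,0,0]' &&
python3 -m inch '[0,0,0,-0.03,0,0,0,-0.06,0,0,0,-0.06,0,0,0,-0.025,0,0,0,0]' && python3 - <<'E'
from h import *; import cv2,pickle
np.set_printoptions(precision=4,suppress=True)
ci=eyes.camera_info('wrist');s=get_state();pickle.dump((ci,s),open('w6.pkl','wb'));print(s['joint_pos'])
cv2.imwrite('pics/w6.png',cv2.resize(eyes.read_camera('wrist')[:,:,::-1],(800,600),interpolation=cv2.INTER_CUBIC))
E
```

```text
clock: 15.82
tcp_pos: [0.5596, 0.1159, 0.1845]
orientation: [0.001, 0.812, 0.584, 0.001]
wrist_force: [0.8, -0.1, -1.8]
finger_gap: 0.0604
grip_force: 87.7
clock: 16.23
tcp_pos: [0.5485, -0.0037, 0.1841]
orientation: [0.001, 0.813, 0.583, 0.0]
wrist_force: [0.6, -0.1, -2.7]
finger_gap: 0.0608
grip_force: 87.7
clock: 16.65
tcp_pos: [0.5381, -0.1217, 0.1841]
orientation: [0.001, 0.813, 0.583, 0.0]
wrist_force: [0.2, 0.0, -2.8]
finger_gap: 0.0607
grip_force: 87.7
clock: 17.07
tcp_pos: [0.5275, -0.2396, 0.1841]
orientation: [0.001, 0.813, 0.583, 0.0]
wrist_force: [0.2, -0.3, -2.7]
finger_gap: 0.0608
grip_force: 87.7
clock: 17.48
tcp_pos: [0.5228, -0.2958, 0.1834]
orientation: [0.0, 0.813, 0.583, -0.0]
wrist_force: [1.2, 0.3, -3.5]
finger_gap: 0.0609
grip_force: 87.7
clock: 17.9
tcp_pos: [0.5232, -0.2941, 0.1834]
orientation: [-0.0, 0.758, 0.652, 0.0]
wrist_force: [0.1, -0.1, -3.1]
finger_gap: 0.061
grip_force: 87.6
[-0.6458  0.3838  0.0022  1.1894  0.0002  1.0748]
```

View pics/w6.png

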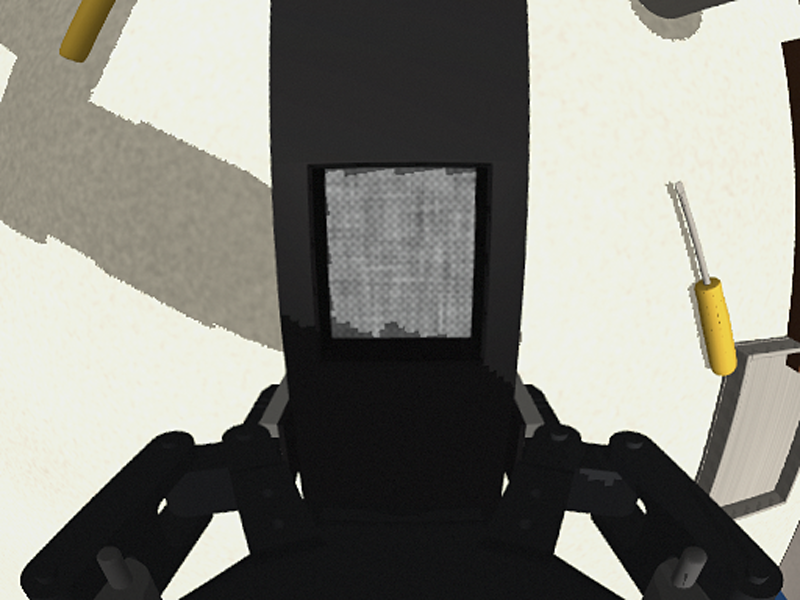

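The view shows the case held straight, with the well at (308–492, 165) to (~322–486, 345), and it hides the mat. I'll cross-check the mat with the scene camera and estimate the case's pitch.

```bash
python3 - <<'E'
from h import *; import pickle
from scipy.optimize import brentq
np.set_printoptions(precision=4,suppress=True)
ci,s=pickle.load(open('w6.pkl','rb'));k=1.5625
for p,L in (([(308,165),(492,165)],.042),([(322,355),(484,355)],.042),([(270,60),(529,60)],.062),([(281,300),(521,300)],.062)):
    z=brentq(lambda z:np.linalg.norm(np.diff(world('wrist',p,z,ci,k),axis=0))-L,.05,.3)
    m=world('wrist',p,z,ci,k).mean(0);print(z,m,totool(m))
m=world('scene',[(204,415),(311,359),(341,404),(234,468)],.005,k=k);print('mat',m,m.mean(0))
a=(m[1]+m[2])/2-(m[0]+m[3])/2;print(np.degrees(np.arctan2(a[1],a[0])))
print(rot(s['orientation']).as_matrix()[:,0])
E
```

```text
0.20998692576367267 [ 0.5351 -0.2203  0.21  ] [ 7.4823  0.0688 -2.6607]
0.2063357389703141 [ 0.5287 -0.2679  0.2063] [ 2.6802  0.1508 -2.2963]
0.20584608620474176 [ 0.5389 -0.194   0.2058] [10.1425  0.0506 -2.2463]
0.20358878935556607 [ 0.5303 -0.254   0.2036] [ 4.0859  0.0957 -2.0214]
mat [[ 0.4514 -0.3633  0.005 ]
 [ 0.4947 -0.1336  0.005 ]
 [ 0.6189 -0.1576  0.005 ]
 [ 0.5832 -0.3823  0.005 ]] [ 0.537  -0.2592  0.005 ]
80.13182054437289
[0.1493 0.9888 0.0003]
```

```bash
python3 -m inch '[0,0.2,0.8,0,0,0.3,1.5,0,0,0,2,0,0,0,2,0,0,0,2,0]' &&
python3 -m inch '[0,0,2,0,0,0,2,0,0,0,1.5,0,0,0,0.8,0,0,0,0.4,0]' &&
python3 -m inch '[0,0,0.4,0,0,0,0.3,0,0,0,0.2,0,0,0,0,0,0,0,0,0]' &&
python3 -m inch '[0,0,0.1,0,0,0,0.1,0,0,0,0.1,0,0,0,0,0,0,0,0,0]'
```

```text
clock: 18.37
tcp_pos: [0.5281, -0.2954, 0.099]
orientation: [0.0, 0.759, 0.652, 0.0]
wrist_force: [0.1, 0.6, -1.8]
finger_gap: 0.0606
grip_force: 87.7
clock: 18.78
tcp_pos: [0.5271, -0.2948, 0.0314]
orientation: [-0.001, 0.759, 0.652, -0.0]
wrist_force: [-0.4, 1.0, -2.5]
finger_gap: 0.0605
grip_force: 87.7
clock: 19.2
tcp_pos: [0.5283, -0.296, 0.0249]
orientation: [0.001, 0.758, 0.652, 0.0]
wrist_force: [0.2, 0.2, -2.1]
finger_gap: 0.061
grip_force: 87.7
clock: 19.62
tcp_pos: [0.5279, -0.2956, 0.0213]
orientation: [0.0, 0.758, 0.652, -0.0]
wrist_force: [1.0, 0.7, -2.0]
finger_gap: 0.0606
grip_force: 87.7
```

```bash
python3 -m inch '[0,0,0.1,0,0,0,0.1,0,0,0,0.1,0,0,0,0,0,0,0,0,0]' &&
python3 -m inch '[0,0,0.1,0,0,0,0,0,0,0,0.1,0,0,0,0,0,0,0,0,0]'
```

```text
clock: 20.03
tcp_pos: [0.5279, -0.2956, 0.0182]
orientation: [-0.0, 0.758, 0.652, -0.0]
wrist_force: [-0.1, -0.1, -3.0]
finger_gap: 0.0604
grip_force: 87.7
clock: 20.45
tcp_pos: [0.528, -0.2956, 0.0168]
orientation: [0.0, 0.758, 0.652, -0.0]
wrist_force: [-1.2, 2.4, 2.4]
finger_gap: 0.0608
grip_force: 88.4
```

```bash
python3 -m inch '[0,0,0,0,0,0,0,0,0,0,0,0,0,0,0,0,0,0,0,0]' 1 20 &&
python3 -m inch '[0,0,0,0,0,0,-0.5,0,0,0,-2,0,0,0,-3.5,0,0,0,-4,0]' &&
python3 -m inch '[0,0,-4,0,0,0,-4,0,0,0,-3,0,-4,0,0,0,-4,0,0,0]' &&
python3 -m inch '[-4,0,0,0,-4,0,0,0,-2,0,0,0,0,0,0,0,0,0,0,0]' && python3 - <<'E'
from h import *; import cv2
cv2.imwrite('pics/top7.png',cv2.resize(eyes.read_camera('top')[:,:,::-1],(800,600),interpolation=cv2.INTER_CUBIC))
E
```

```text
clock: 20.87
tcp_pos: [0.528, -0.2958, 0.0162]
orientation: [0.0, 0.758, 0.652, 0.0]
wrist_force: [0.3, -0.0, -0.8]
finger_gap: 0.0851
grip_force: 0.0
clock: 21.28
tcp_pos: [0.5264, -0.2945, 0.1154]
orientation: [-0.002, 0.758, 0.652, -0.001]
wrist_force: [-0.0, -1.7, 0.8]
finger_gap: 0.0854
grip_force: 0.0
clock: 21.7
tcp_pos: [0.5178, -0.3747, 0.231]
orientation: [0.004, 0.757, 0.653, 0.0]
wrist_force: [0.7, 0.0, 0.0]
finger_gap: 0.0855
grip_force: 0.0
clock: 22.12
tcp_pos: [0.5001, -0.4747, 0.2258]
orientation: [-0.0, 0.759, 0.651, 0.0]
wrist_force: [-0.4, -0.4, 0.2]
finger_gap: 0.0852
grip_force: 0.0
```

View pics/top7.png

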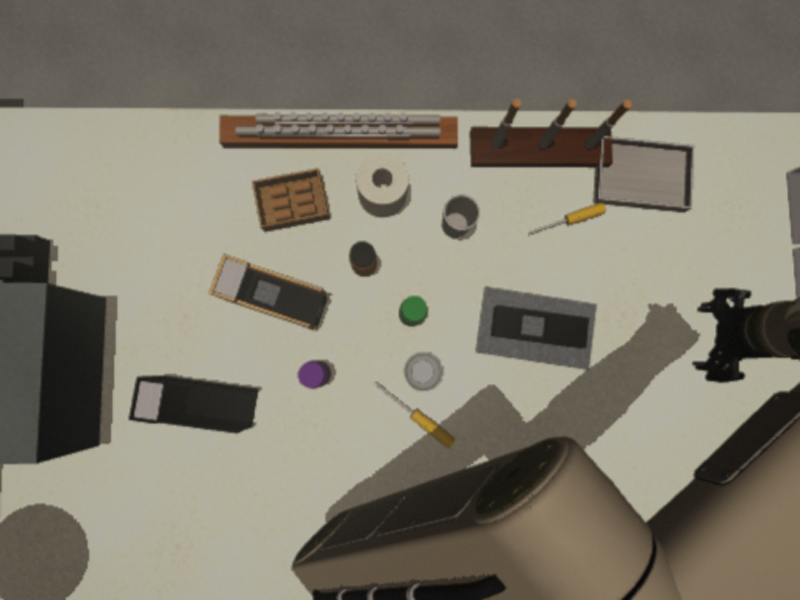

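The case lies centred on the mat at about (540,327), lined up with it. The jar stands at (363,258) and the lower cases are still in the rack. Handing in.

```bash
python3 -c "
from workcell import env
print(env.hand_in())"
```

```text
the job is handed in; nothing more can be done
None
```

The job is handed in at about 22 s of the 72 s limit, though the hand-in returned no verdict: in the last top-camera picture the case lies lid up in the middle of the mat, lined up with it, the jar stands upright well clear of the rack, and the two lower cases are still in the rack.

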